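Close a split filter holder and hold it shut

TASK

Wet the filter holder first: press the spray cap on the bottle in the bench ring fully down and let it spring back up. Then pick up the loose upper half of the filter holder (the plate with a grip block), fit it over the two dowels of the fixed lower half (wide hole on the thick dowel), press it down against the spring of the screen until the two halves meet flush, and finish while still holding the pair pressed shut. Leave the small bottle, the disc filter and the timer where they stand.

Things in the scene. Friction and masses are not known exactly. Their poses are not given: they have to be found in the camera images.
- dispenser: fixed bench ring (72 mm across, 22 mm high) that holds a white bottle 48 mm across, the only bottle with a spray cap; origin under its centre on the bench, z up. The whole stands 131 mm high. Its nozzle points along -y, at the lower half.
- cap_top (a point): centre of the flat top of the round white spray cap (31 mm across, 10 mm thick; a short nozzle, 8 mm thick and ending 28 mm from the centre, sticks out below its top), 131 mm above the bench when up. The cap is pressed straight down.
- spray_cap (a joint): travel of the spray cap, m: 0 up, 0.010 fully down; sprung, 3 N to start and 6 N fully down; springs back by itself.
- lower_half: fixed lower half: metal block 70 (x) by 110 (y) mm, flat upper face 32 mm above the bench, on a dark foot 100 x 150 x 8 mm. Origin under its centre on the bench, z up. Two steel dowels stand on the face, on the y axis 80 mm apart, 20 mm tall, the last 6 mm tapering to half the diameter. A hose barb sticks out level at the +y end (thin dowel), to 77 mm from the centre.
- thick_dowel (a point): foot of the 12 mm dowel, on the block's upper face at y = -40 mm in the block's frame.
- thin_dowel (a point): foot of the 8 mm dowel, on the block's upper face at y = +40 mm in the block's frame.
- screen (a joint): travel of the round steel screen (52 mm across) in the middle of the lower half, m: 0 when it stands 5 mm proud of the face, 0.005 when pressed flush. Sprung: 6 N to start, 12 N when flush, so the upper half's own weight does not close it.
- upper_half: loose upper half: metal plate 70 (x) by 110 (y) by 18 mm, about 0.25 kg, lying flat, right way up, with a grip block on its middle (top 44 mm above the underside). Origin: centre of the underside, z up, y along the holes. A hose barb sticks out level at the +y end (narrow hole), to 77 mm from the centre. Closed: origin 32 mm above that of lower_half, all axes agree.
- wide_hole (a point): lower mouth of the through hole 14.5 mm wide at y = -40 mm in the plate; belongs on the thick dowel.
- narrow_hole (a point): lower mouth of the through hole 10.5 mm wide at y = +40 mm in the plate; belongs on the thin dowel.
- grip_block (a point): centre of the grip block, 31 mm above the plate's underside; it is 26 mm wide along the plate's x axis, 44 mm along y; the plate's top is 13 mm below this point.
- small_bottle: bystander: small glass bottle with a blue screw cap, 56 mm across, 103 mm high, origin under its centre; leave it standing.
- disc_filter: bystander: white disc filter, 42 x 52 x 38 mm, origin under its centre; leave it alone.
- tube_stand_c: fixed thin upright rod, 8 mm thick and 0.40 m tall, on a round foot behind the balance, beyond the lower half; origin under it on the bench; swing past it on the robot's side.
- bench_timer: bystander: small flat timer, 62 x 62 x 16 mm, origin under its centre; leave it alone.

How it is judged:
On the way, in this order (a step that is already met when the one before it is completed fails the run):
1. the spray cap is pressed fully down (value of joint spray_cap above 0.008 m), for 0.1 s.
2. the spray cap has sprung back up (value of joint spray_cap below 0.002 m), for 0.1 s.
3. the upper half is on both dowels, wide hole on the thick one (horizontal distance between wide_hole and thick_dowel below 0.004 m and horizontal distance between narrow_hole and thin_dowel below 0.004 m and z of upper_half in the frame of lower_half below 0.042 m), for 0.1 s.
At the end, for the whole second after the job is handed in: The upper half sits on both dowels (each hole within 4 mm of its dowel), its underside within 2 mm of the lower half's face and level, the screen pressed at least 3.5 mm of its 5 mm down, the robot still holding or pressing the upper half (over 3 N), everything still, and the spray cap up (horizontal distance between wide_hole and thick_dowel below 0.004 m and horizontal distance between narrow_hole and thin_dowel below 0.004 m and z of upper_half in the frame of lower_half below 0.034 m and value of joint screen above 0.0035 m and angle between upper_half's own z axis and vertical below 0.05 rad and contact force between any of the fingers, the arm and upper_half above 3 N and linear speed of upper_half below 0.02 m/s and value of joint spray_cap below 0.002 m); the arm keeps its last pose, push and grip.
It fails at once if a bystander (small bottle, disc filter or timer) was moved more than 3 cm or tipped (distance of any of small_bottle, disc_filter, bench_timer from where it was at the start of the episode above 0.03 m or angle between small_bottle's own z axis and vertical above 0.5 rad).
It also fails if it takes over 59 s, if anything falls off the work surface, if the arm or the gripper's body presses on something with over 40 N, if the wrist force passes 120 N, or if a joint passes its speed limit or range.

ROBOT

A 6-joint arm with a two-finger parallel gripper is mounted at the origin on a cart in front of the work surface, level with it; the furniture and walls round the work are solid. World frame = base frame: x ahead of the robot, y to its left, z up, the work surface at z = 0. Lengths are in m, angles in rad, forces in N, time in s.
With the tool pointing down it reaches from about 0.325 to 0.85 m from the base axis. Payload 4.4 kg.
Tool frame: the origin (TCP) lies at the very end of the fingers, on their centre line; the grasp point (between the pads) lies 19 mm behind it; z points along the fingers, y is the line along which they close (so a half turn about z gives the same grasp; the last joint's range is limited). The gripper opens to 94 mm and grips with 3 to 60 N. Pads are 16 mm wide; open, the fingers measure 119 mm over their backs; the gripper's body (75 mm by 177 mm) begins 78 mm behind the grasp point.
Start: joints at [-1.405, 0.207, 1.542, -0, 1.393, -0.15], TCP at [0.179, -0.546, 0.166] pointing down, gripper open.
Joint ranges: [-2.73, 2.73], [-0.86, 2.22], [0.23, 2.46], [-1.11, 4.25], [0.08, 2.63], [-2.82, 2.82]. Speed limits (rad/s): [2.79, 2.79, 3.14, 3.14, 3.14, 3.14].

INTERFACE

Orientations are given as a rotation vector (axis times angle).
In Python, from station import r gives the robot as it stands. The module is installed in compiled form; this text tells all that it offers. Calls block until the motion is done:
- r.reach(position, orientation): joint-space move of the TCP to a pose.
- r.movel(position, attitude=None, speed=0.15, stop_force=None): straight line of the TCP; attitude=None keeps the orientation; speed is the mean speed in m/s. With stop_force (N) it stops when the force on the tool has changed by that much, and returns True; else False.
- r.move_joints(angles): joint-space move.
- r.ungrasp() and r.clamp(): open the fingers fully, or close them until they stop; the grip force is fixed at half the most.
- r.wait(seconds).
- r.solve_ik(position, orientation): joint angles nearest the present ones, or None.
- r.read_state(): the state.
- r.snapshot(name): name is "scene" or "top" or "wrist"; returns a dict with "image" (400x640x3 uint8, red, green, blue), "vfov" (degrees; the focal length in pixels is half the picture's height over the tangent of half this angle, whatever the lens; pixels are square), "cx", "cy" (the principal point, pixels), "dist_coeffs" ([k1, k2, p1, p2, k3] as OpenCV has them; the pictures are not rectified), "position" and "orientation" of the camera in the world. Camera axes: x right, y up, looking along -z (the intrinsics and any distortion apply to the point x, -y, -z); pixel columns grow to the right and rows downward; lengths in m; the calibration is good to about 2 mm. A picture is of the moment at which its call begins. There is no depth.
A pose or a line that the arm cannot do raises r.Unreachable and nothing moves.
- r.sign_off(): hands the job in; it is judged then, once.
The state is a dict: "clock": time; "q": joint angles; "dq": joint speeds; "tau": joint torques, N m; "position": TCP position; "eef_rot": TCP orientation; "contact_force": force on the tool from outside, world axes, zero at the start; "ft_torque": the same for the moment, N m; "gripper_width": opening from 0.0 (shut) to 1.0 (fully open); "grip_force": force on a finger pad.
Only numpy, scipy, OpenCV 4.12 (cv2) and the standard library are available. Lean on these libraries where they do the work, as an engineer would, in place of code of your own. Each camera call takes 0.05 s, during which the arm holds its last target. There are 200 camera calls.

## Working session

There is one attempt and no reset: what is moved stays moved. The work goes in short steps, each a Python script; the robot and the scene stay as the last script left them, time stands still between calls to the robot, and variables do not carry over. Pictures are saved under pics/ and viewed, at most 10 in all, crops included, and the job is handed in when it is done.

```bash
mkdir -p pics; cat > h.py <<'E'
import numpy as np, cv2, pickle
from scipy.spatial.transform import Rotation as R
def snap(r,name,fn):
    s=r.snapshot(name); pickle.dump(s,open(f'pics/{fn}.pkl','wb'))
    cv2.imwrite(f'pics/{fn}.png',cv2.cvtColor(s['image'],cv2.COLOR_RGB2BGR)); return s
def load(fn): return pickle.load(open(f'pics/{fn}.pkl','rb'))
def cam(s):
    f=200/np.tan(np.radians(s['vfov'])/2)
    K=np.array([[f,0,s['cx']],[0,f,s['cy']],[0,0,1.]])
    o=np.array(s['orientation'],float)
    M=R.from_rotvec(o).as_matrix() if o.size==3 else o.reshape(3,3)
    return K,np.array(s['dist_coeffs'],float),M@np.diag([1,-1,-1]),np.array(s['position'],float)
def ray(s,px):
    K,d,M,p=cam(s)
    u=cv2.undistortPoints(np.array([[px]],float),K,d)[0,0]
    return p,M@np.array([u[0],u[1],1])
def onz(s,px,z):
    p,v=ray(s,px); return p+v*(z-p[2])/v[2]
def proj(s,P):
    K,d,M,p=cam(s)
    return cv2.projectPoints((np.atleast_2d(P)-p)@M,np.zeros(3),np.zeros(3),K,d)[0][:,0]
E
python3 - <<'E'
from h import *
from station import r
for n in("top","scene"):
    s=snap(r,n,n+"0"); print(n,s['vfov'],s['position'],s['orientation'],s['dist_coeffs'],s['cx'],s['cy'])
print(r.read_state())
E
```

```text
top 54.142019479306704 [ 0.45118281 -0.09289152  1.26208902] [ 0.09206196 -0.05941054 -1.56364848] [-0.04185473  0.          0.          0.          0.        ] 317.1019006610969 201.24563944444915
scene 51.3269158587254 [-0.37946347  0.66859115  1.15480749] [ 0.4766495  -0.94395686 -2.0967093 ] [-0.0017448  0.         0.         0.         0.       ] 323.21289974653246 207.1614438434629
{'clock': 0.1, 'q': array([-1.40455405e+00,  2.07354908e-01,  1.54277775e+00, -3.24658123e-05,
        1.39348879e+00, -1.50484631e-01]), 'dq': array([ 0.00055596, -0.00306513, -0.00248875,  0.00083075,  0.00069313,
       -0.00076722]), 'tau': array([-6.76548098e-05, -3.71868503e+01, -2.82293683e+01,  7.00094062e-02,
        3.12087277e-02, -5.69985582e-05]), 'position': array([ 0.17894131, -0.54561179,  0.16491138]), 'eef_rot': array([-3.10027642e+00, -4.95125573e-01,  7.52465062e-05]), 'contact_force': array([ 0.49612688, -0.00136487, -0.46339219]), 'ft_torque': array([0.02381715, 0.02037729, 0.02770425]), 'grip_force': 0.0, 'gripper_width': 1.0049387253440305}
```

View pics/top0.png

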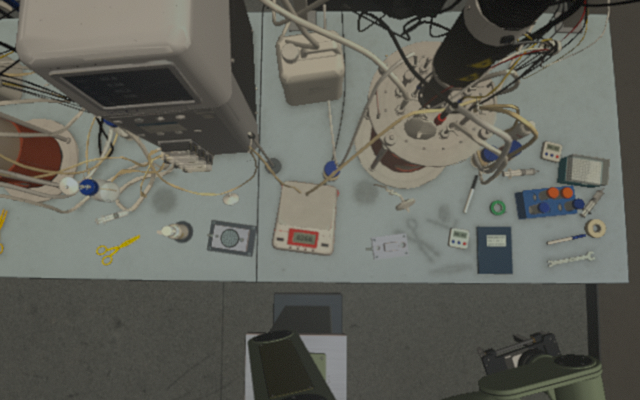

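View pics/scene0.png

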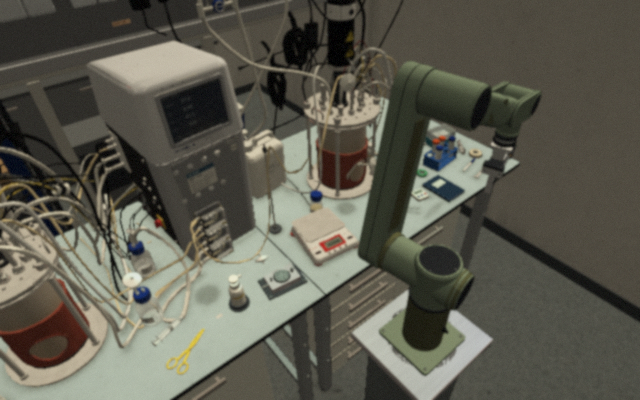

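The top view shows the dispenser at about (178,231), the lower half at (232,238) and the upper half at (388,246). The balance sits between them, and the tube rod base is near (330,170). I'll enlarge both areas next.

```bash
python3 - <<'E'
from h import *
im=cv2.imread('pics/top0.png')
a=cv2.resize(im[205:270,150:270],None,fx=6.6,fy=6.6,interpolation=cv2.INTER_CUBIC)[:,:792]
b=cv2.resize(im[225:265,355:475],None,fx=6.6,fy=6.6,interpolation=cv2.INTER_CUBIC)[:,:792]
c=np.vstack([a[:330+99],b[:170]])
cv2.imwrite('pics/c1.png',np.vstack([a,b])[:600]); print(a.shape,b.shape)
s=load('top0')
for n,p,z in [('lh',(232,238),.032),('cap',(166,231),.131),('uh',(388,246),.018),('timer',(459,238),.016),('rodbase',(275,164),0)]: print(n,onz(s,p,z).round(4))
E
```

```text
(429, 792, 3) (264, 792, 3)
lh [0.4526 0.2006 0.032 ]
cap [0.4711 0.3726 0.131 ]
uh [ 0.4308 -0.2912  0.018 ]
timer [ 0.457  -0.5167  0.016 ]
rodbase [0.6954 0.0728 0.    ]
```

View pics/c1.png

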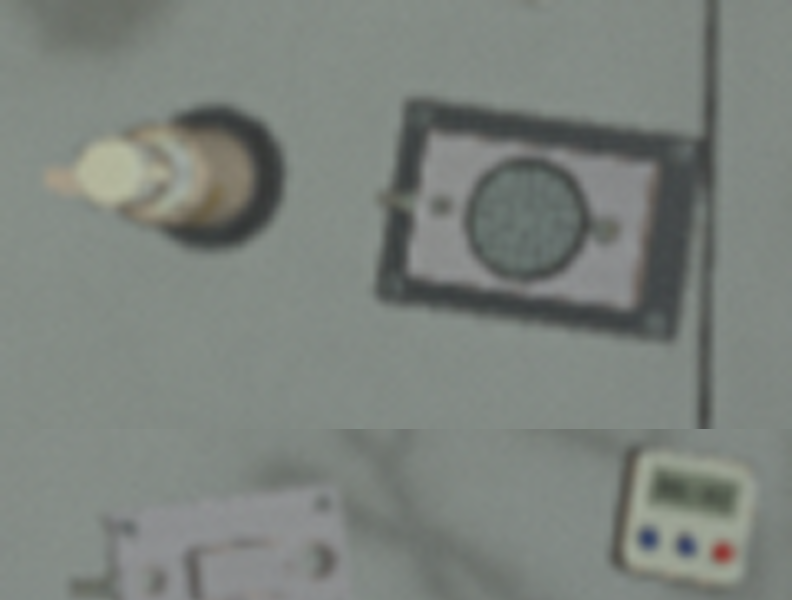

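```bash
python3 - <<'E'
from h import *
from station import r
D=[np.pi,0,0]
s=load('top0')
f=lambda x,y:(150+(x+.5)/6.6-.5,205+(y+.5)/6.6-.5)
print('cap',onz(s,f(112,172),.131),'ring',onz(s,f(218,177),.011))
c=[onz(s,f(*p),.008)[:2] for p in [(412,100),(705,138),(672,340),(378,300)]]
print('foot',np.mean(c,0)); e=(c[0]+c[3]-c[1]-c[2]); print('yaw',np.degrees(np.arctan2(-e[0],e[1])), np.linalg.norm(e)/2)
print('dow',onz(s,f(605,230),.052),onz(s,f(440,205),.052))
r.reach([.41,-.29,.30],D)
w=snap(r,'wrist','w1'); print(w['vfov'],w['position'],w['orientation'],w['dist_coeffs'],r.read_state()['clock'])
E
```

```text
cap [0.47215102 0.37099411 0.131     ] ring [0.47239203 0.36720607 0.011     ]
foot [0.45326727 0.20769559]
yaw -6.978388758381089 0.1457475647440081
dow [0.44838282 0.16685918 0.052     ] [0.45942953 0.24542958 0.052     ]
64.06490325487046 [ 0.47773391 -0.29136395  0.51589853] [-0.18888117  0.18961119 -1.5624879 ] [-0.0154957  0.         0.         0.         0.       ] 1.5333
```

View pics/w1.png

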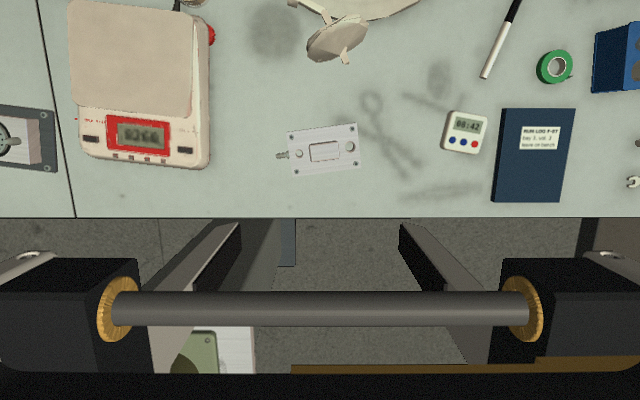

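```bash
python3 - <<'E'
from h import *
from station import r
D=[np.pi,0,0]
r.movel([.375,-.29,.12],speed=.25)
snap(r,'wrist','w2')
r.movel([.40,-.25,.26],speed=.3)
r.reach([.385,.205,.24],D); snap(r,'wrist','w3'); 
r.movel([.385,.205,.14],speed=.25); snap(r,'wrist','w4'); print(r.read_state()['clock'])
a=cv2.imread('pics/w2.png'); b=cv2.imread('pics/w4.png')
s=load('w2'); u=proj(s,[.431,-.291,.018])[0]; s=load('w4'); v=proj(s,[.453,.207,.03])[0]; print(u,v)
def crop(im,c,n):
    x,y=int(c[0])-100,max(0,int(c[1])-75); print(n,x,y)
    cv2.imwrite(f'pics/{n}.png',cv2.resize(im[y:y+150,x:x+200],None,fx=4,fy=4,interpolation=cv2.INTER_CUBIC))
crop(a,u,'c2'); crop(b,v,'c4')
E
```

```text
5.425
[318.44466513 132.00332939] [316.43517948 119.35303139]
c2 218 57
c4 216 44
```

View pics/c2.png

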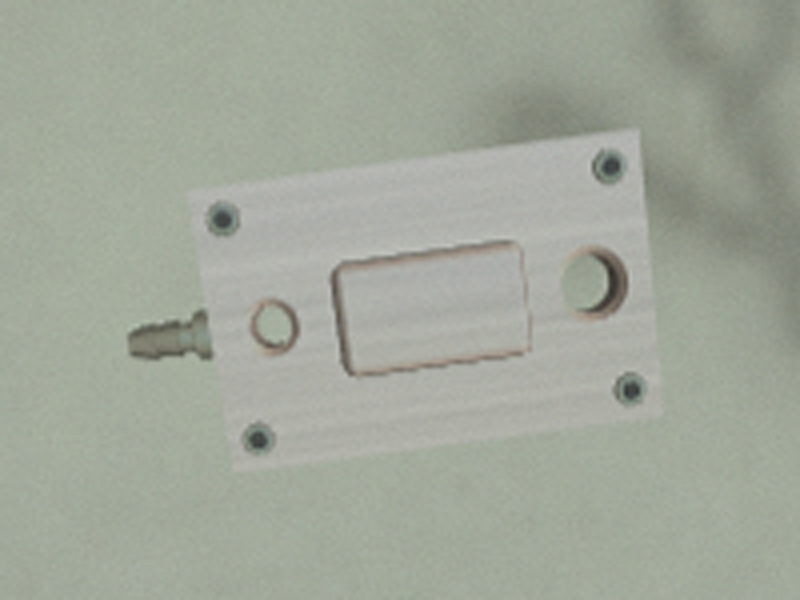

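View pics/c4.png

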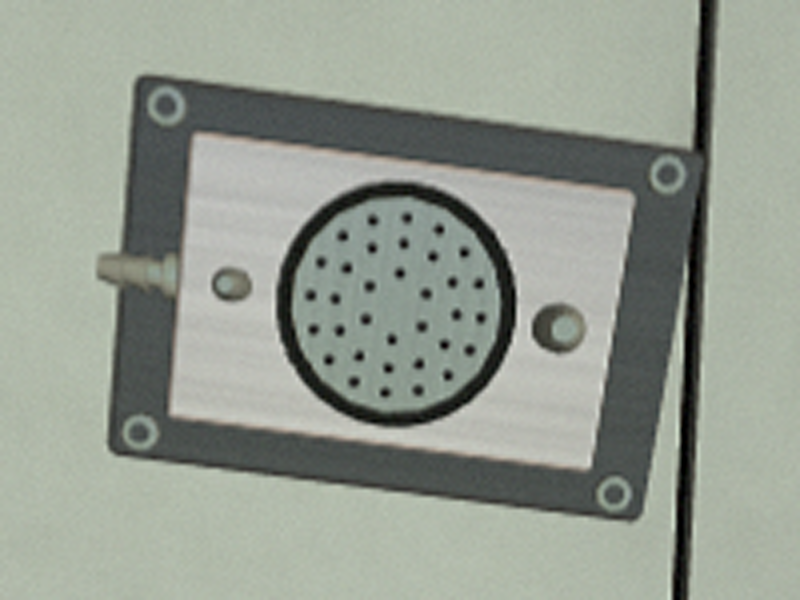

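View pics/w3.png

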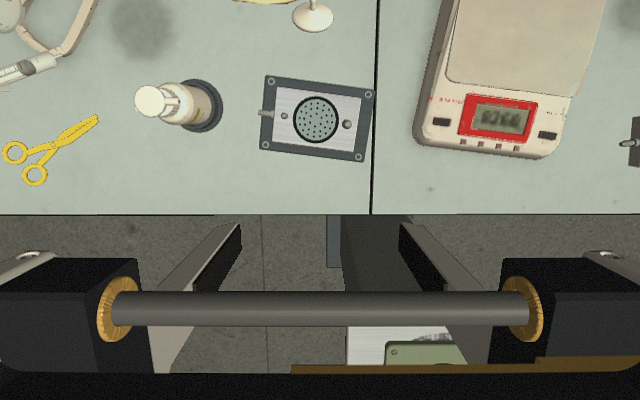

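```bash
cat > meas.py <<'E'
from h import *
from scipy.optimize import least_squares
def fit(fn,x0,y0,pts):
    s=load(fn); px=np.array([(x0+(u+.5)/4-.5,y0+(v+.5)/4-.5) for u,v,*_ in pts]); L=np.array([p[2:] for p in pts])
    def P(t): return L@R.from_euler('z',t[2]).as_matrix().T+[t[0],t[1],0]
    o=least_squares(lambda t:(proj(s,P(t))-px).ravel(),[.44,0,0],loss='soft_l1')
    print(fn,o.x.round(4),np.degrees(o.x[2]).round(2)); print((proj(s,P(o.x))-px).round(1).tolist()); return o.x
fit('w2',218,57,[(188,190,.035,.055,.018),(640,129,.035,-.055,.018),(663,413,-.035,-.055,.018),(235,471,-.035,.055,.018),
 (274,326,0,.04,.018),(594,283,0,-.04,.018)])
fit('w4',216,44,[(193,133,.035,.055,.032),(635,192,.035,-.055,.032),(592,469,-.035,-.055,.032),(170,415,-.035,.055,.032),
 (234,283,0,.04,.052),(566,328,0,-.04,.052),(397,304,0,0,.037)])
s=load('w3');print('cap',onz(s,(152,102),.131),'ring',onz(s,(202,105),.015))
s=load('top0');print('disc',onz(s,(232,199),.02),'bot',onz(s,(330,169),.1))
E
python3 meas.py
```

```text
w2 [ 0.4303 -0.298   0.1317] 7.55
[[-0.3, -0.4], [0.5, -0.8], [1.0, 0.8], [-0.3, 0.5], [-0.8, 0.1], [-0.0, -0.0]]
w4 [ 0.4524  0.2081 -0.1295] -7.42
[[-0.7, -1.5], [1.7, -0.8], [0.8, 1.2], [-1.1, 0.7], [-1.9, -0.0], [0.4, 0.1], [0.4, 0.4]]
cap [0.46955165 0.36783439 0.131     ] ring [0.47114167 0.3598561  0.015     ]
disc [0.57732003 0.206846   0.02      ] bot [ 0.66123912 -0.10644822  0.1       ]
```

The crops give clean fits for both halves. The upper half is at (0.430, -0.298) with yaw 7.5°, and the lower half is at (0.452, 0.208) with yaw -7.4°. In w3 the cap top is at (152,102), which puts it at about (0.4705, 0.3685). I'll press the cap with closed fingers.

```bash
python3 - <<'E'
from h import *
from station import r
D=[np.pi,0,0]; c=[.4705,.3685]
r.movel([.40,.23,.20],speed=.3)
r.clamp(); r.reach(c+[.16],D)
def st(t):
    s=r.read_state(); print(t,round(s['clock'],2),s['position'].round(4),s['contact_force'].round(2))
st('above'); r.movel(c+[.136],speed=.1); st('near')
print(r.movel(c+[.116],speed=.03,stop_force=14)); st('down'); r.wait(.4); st('down')
snap(r,'scene','s_press')
r.movel(c+[.17],speed=.1); r.wait(.2); st('up'); snap(r,'wrist','w5')
E
```

```text
above 7.9 [0.47   0.3678 0.1597] [ 0.45 -0.66 -0.15]
near 8.29 [0.4702 0.3674 0.1361] [ 0.44 -0.33  0.66]
False
down 9.11 [0.4706 0.3686 0.116 ] [ 0.47  0.68 -0.46]
down 9.51 [0.4706 0.3685 0.1161] [ 0.06 -0.39 -0.11]
up 10.45 [0.4698 0.3681 0.1689] [-0.63  0.63  0.84]
```

No contact force, so the fingers missed the cap. I'll check the picture and the gripper width.

```bash
python3 - <<'E'
from h import *
from station import r
s=r.read_state(); print(s['gripper_width'],s['grip_force'],s['q'])
im=cv2.imread('pics/s_press.png'); u=proj(load('s_press'),[.47,.368,.131])[0].astype(int); print(u)
a=cv2.resize(im[u[1]-60:u[1]+60,u[0]-50:u[0]+50],None,fx=3.3,fy=4*.825*1.0,interpolation=cv2.INTER_CUBIC)
w=cv2.imread('pics/w5.png')[0:396//1,:]; w=cv2.resize(w,None,fx=.72,fy=.72)
o=np.zeros((400,800,3),np.uint8); o[:a.shape[0],:a.shape[1]]=a; o[:w.shape[0],335:335+w.shape[1]]=w[:,:465]
cv2.imwrite('pics/c5.png',o)
E
```

```text
0.005753369198686015 0.0 [ 5.19633078e-01  2.51843527e-01  1.48002823e+00 -2.29363988e-05
  1.41155238e+00  2.09050577e+00]
[234 277]
```

View pics/c5.png

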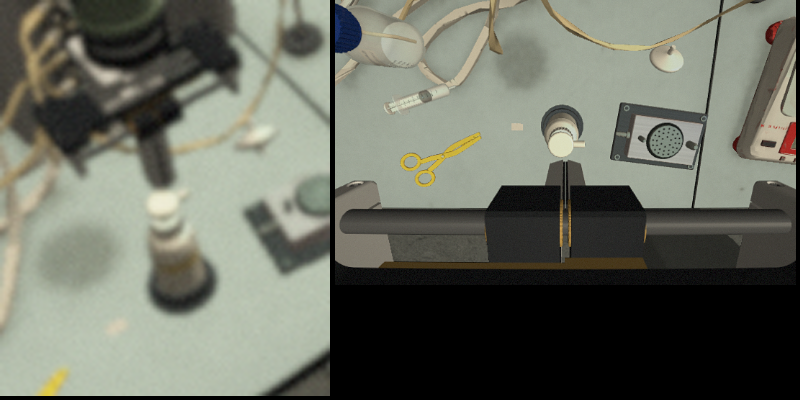

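```bash
python3 - <<'E'
from h import *
s=load('w5'); print(onz(s,(313.9,201),.131), s['position'])
print(proj(s,[[.4698,.3681,.169],[.4705,.3685,.131]]))
s=load('s_press'); print(proj(s,[[.4705,.3685,.116],[.4705,.3685,.131]]), proj(s,[.47,.3685,.01]))
im=cv2.imread('pics/w5.png')[130:290,230:430]; im2=cv2.imread('pics/s_press.png')[230:320,180:290]
o=np.zeros((512,800,3),np.uint8); a=cv2.resize(im,(500,400),interpolation=3); b=cv2.resize(im2,(300,245),interpolation=3)
o[:400,:500]=a;o[:245,500:]=b; cv2.imwrite('pics/c6.png',o)
E
```

```text
[0.47188325 0.3719045  0.131     ] [0.53827388 0.36755083 0.38536176]
[[318.41274329 217.39358286]
 [318.04106435 202.62737971]]
[[234.90748981 280.55304096]
 [234.14416922 277.51791968]] [[240.07198485 300.87620268]]
```

View pics/c6.png

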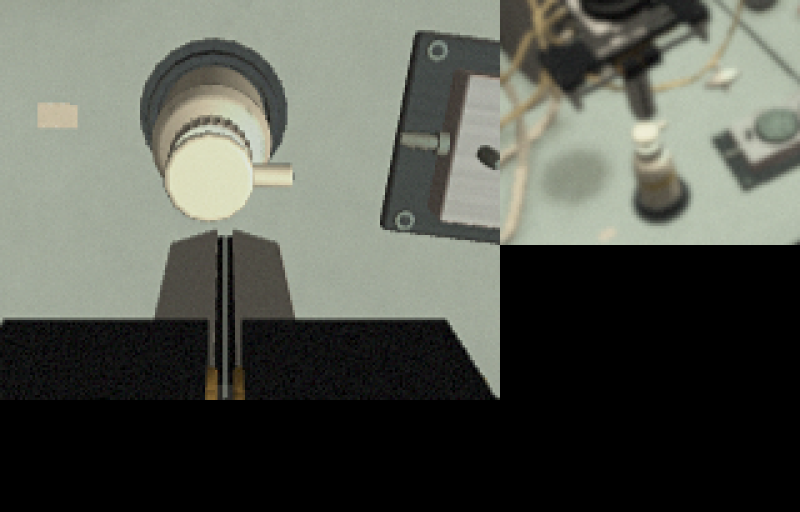

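```bash
python3 - <<'E'
from h import *
s=load('w5'); T=np.array([.4698,.3681,.1689])
for dz in (0,.01,.02,.03,.04): print(dz,proj(s,[T+[0,0,dz],T+[.008,0,dz],T+[.008,.012,dz],T+[.008,-.012,dz]]).round(1).tolist())
s=load('s_press'); T=np.array([.4706,.3685,.116])
for dz in (0,.015,.03): print(dz,proj(s,[T+[0,0,dz]]).round(1).tolist())
E
```

```text
0 [[318.4, 217.4], [318.4, 206.5], [301.3, 206.5], [335.5, 206.5]]
0.01 [[318.4, 221.8], [318.4, 210.5], [300.5, 210.5], [336.2, 210.5]]
0.02 [[318.3, 226.7], [318.3, 214.9], [299.6, 214.9], [337.0, 214.9]]
0.03 [[318.3, 232.0], [318.3, 219.7], [298.7, 219.7], [337.9, 219.7]]
0.04 [[318.2, 237.9], [318.2, 225.0], [297.6, 225.0], [338.9, 225.0]]
0 [[234.9, 280.5]]
0.015 [[234.1, 277.5]]
0.03 [[233.4, 274.4]]
```

Three cues (wrist, scene and no contact) suggest the closed fingertips end roughly 35 mm above the nominal TCP. A slow guarded descent will show where contact really happens.

```bash
python3 - <<'E'
from h import *
from station import r
c=[.4712,.3700]
def st(t):
    s=r.read_state(); print(t,round(s['clock'],2),s['position'].round(4),s['contact_force'].round(2)); return s
r.movel(c+[.118],speed=.15); st('pre')
print(r.movel(c+[.075],speed=.04,stop_force=2.5)); s=st('touch')
snap(r,'scene','s2'); snap(r,'wrist','w6')
im2=cv2.imread('pics/s2.png')[230:320,180:290]
o=np.zeros((440,800,3),np.uint8); o[:,:]=0
w=cv2.imread('pics/w6.png')[130:290,230:430]; o[:320,:400]=cv2.resize(w,(400,320),interpolation=3); o[:325,400:797]=cv2.resize(im2,(397,325),interpolation=3)
cv2.imwrite('pics/c7.png',o)
E
```

```text
pre 11.0 [0.471  0.3699 0.1177] [ 0.74 -0.51  0.16]
True
touch 11.74 [0.471  0.3698 0.0877] [-0.19  0.58  5.21]
```

View pics/c7.png

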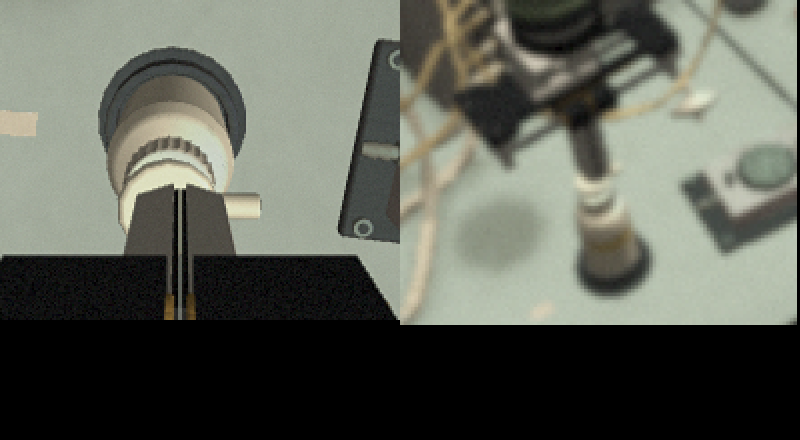

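The tip is on the cap, in line with its centre, with TCP at 0.0877 and 5.2 N. So the reported TCP sits about 35–40 mm beyond the real fingertip. I'll press in small steps.

```bash
python3 - <<'E'
from h import *
from station import r
c=[.4712,.3700]; z=.087
while z>.07:
    r.movel(c+[z],speed=.05); r.wait(.1); s=r.read_state(); f=s['contact_force']; print(round(s['clock'],2),s['position'].round(4),f.round(1))
    if f[2]>12: break
    z-=.0015
r.wait(.25)
r.movel(c+[.15],speed=.15); s=r.read_state(); print(s['clock'],s['contact_force'])
snap(r,'wrist','w8')
E
```

```text
12.19 [0.471  0.3698 0.087 ] [-0.9 -0.8  4.5]
12.54 [0.471  0.3698 0.0854] [-3.1 -2.3  4.5]
12.89 [0.471  0.3698 0.084 ] [-3.2 -1.8  4.8]
13.24 [0.471  0.3698 0.0826] [-2.8 -1.5  5.9]
13.59 [0.471  0.3699 0.0818] [-3.5 -2.2  7.3]
13.94 [0.471  0.3699 0.0817] [-5.6 -4.  14.5]
14.8083 [ 0.03757645 -0.4921793  -0.64544951]
```

```bash
cat >> h.py <<'E'
OFF=.0392   # real fingertip lies this far above the reported TCP
def down(psi): return (R.from_euler('z',psi)*R.from_rotvec([np.pi,0,0])).as_rotvec()
def st(r,t=''):
    s=r.read_state(); print(t,round(s['clock'],2),s['position'].round(4),s['contact_force'].round(1),s['ft_torque'].round(2),round(s['gripper_width'],3),round(s['grip_force'],1)); return s
E
python3 - <<'E'
from h import *
from station import r
psi=np.pi/2+.1317; p=[.4303,-.298]
r.ungrasp(); r.reach(p+[.12],down(psi)); st(r,'pre'); print(r.read_state()['q'].round(2))
snap(r,'wrist','w9')
r.movel(p+[.01],speed=.2)
print(r.movel(p+[.0215-OFF],speed=.04,stop_force=4)); st(r,'low')
r.clamp(); st(r,'grip')
r.movel([*p,.04],speed=.15); st(r,'lift'); snap(r,'wrist','w10')
E
```

```text
pre 18.84 [ 0.4306 -0.2976  0.1201] [-0.5 -0.3  0.8] [ 0.02 -0.06 -0.02] 0.999 0.0
[-0.77  0.14  1.72  0.    1.28 -0.9 ]
False
low 20.43 [ 0.4304 -0.2981 -0.0177] [-0.6  0.3  0.2] [-0.08 -0.12  0.02] 1.0 0.0
grip 21.48 [ 0.4304 -0.298  -0.0177] [ 0.1  0.1 -0.5] [ 0.01 -0.13 -0.03] 0.274 30.0
lift 22.02 [ 0.4299 -0.2977  0.0396] [-0.7 -0.7 -1.4] [-0.03 -0.07  0.  ] 0.274 30.0
```

View pics/w10.png

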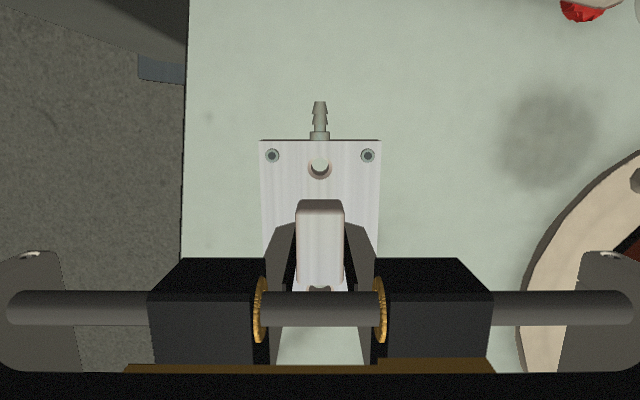

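The plate is lifted and square in the fingers: corners at (260,140) and (381,140), narrow hole at (319.5,168). That was already the eleventh picture I've viewed, one past the limit of ten, so I'll use numbers only from here. First I'll compare the plate's in-hand pose with its calibrated pose to get the camera bias.

```bash
python3 - <<'E'
from h import *
from scipy.optimize import least_squares
s=load('w10'); zt=.0396+.0177+.018
px=np.array([(260.5,140.5),(381,140.5),(319.5,167.5),(272,155.5),(368,155.5)])
L=np.array([[.035,.055,0],[-.035,.055,0],[0,.04,0]])
# orientation: image left/right decided by projection
def P(t,L): return L@R.from_euler('z',t[2]).as_matrix().T+[t[0],t[1],zt]
for sg in (1,-1):
    M=L*[sg,1,1]
    o=least_squares(lambda t:(proj(s,P(t,M))-px[:3]).ravel(),[.43,-.3,.13]); print(sg,o.cost,o.x.round(4),o.fun.round(1))
E
```

```text
1 974.6540378864212 [ 0.4164 -0.1981 -3.0053] [ -1.9  18.7   1.1  18.3   0.7 -35.5]
-1 5.87648670700948 [ 0.4296 -0.297   0.1301] [-2.7  0.   1.9  0.3  0.8 -0.2]
```

```bash
python3 - <<'E'
from h import *
from scipy.optimize import least_squares
s=load('w4')
pts=np.array([(193,133,.035,.055,.032),(635,192,.035,-.055,.032),(592,469,-.035,-.055,.032),(170,415,-.035,.055,.032),(397,304,0,0,.037),(234,283,0,.04,.052),(566,328,0,-.04,.052),
 (166,106,np.nan,0,0)][:7])
px=np.c_[216+(pts[:,0]+.5)/4-.5,44+(pts[:,1]+.5)/4-.5]; L=pts[:,2:]
for idx in (range(7),range(5),[5,6],[4,5,6]):
  idx=list(idx)
  o=least_squares(lambda t:(proj(s,L[idx]@R.from_euler('z',t[2]).as_matrix().T+[t[0],t[1],t[3]])-px[idx]).ravel(),[.45,.2,-.13,0]); print(o.x.round(4),o.cost.round(2),o.fun.round(1))
E
```

```text
[ 0.4524  0.2081 -0.1272 -0.0079] 0.97 [ 0.5 -0.3  0.2 -0.3 -0.1  0.1  0.3  0.2  0.4  0.3 -0.8  0.2 -0.5 -0.2]
[ 0.4524  0.2084 -0.1263 -0.0077] 0.27 [ 0.1 -0.3 -0.1 -0.3 -0.3  0.1  0.1  0.2  0.2  0.3]
[ 0.4524  0.2075 -0.1317 -0.0086] 0.0 [ 0. -0.  0.  0.]
[ 0.4525  0.2078 -0.1315 -0.0087] 0.44 [ 0.7  0.2 -0.4 -0.1 -0.4 -0.1]
```

```bash
python3 - <<'E'
from h import *
from station import r
psi=np.pi/2-.128; p=[.4524,.2080]; Z=lambda z:[*p,z-.0177]
r.movel([.4299,-.2977,.16],speed=.25)
r.reach(Z(.17),down(psi)); st(r,'pre'); r.movel(Z(.062),speed=.15); r.wait(.2); st(r,'above'); snap(r,'wrist','w11')
hit=r.movel(Z(.042),speed=.03,stop_force=5); st(r,f'down {hit}')
E
```

```text
pre 24.54 [0.4527 0.2073 0.1521] [ 0.2  0.1 -1.2] [ 0.   -0.02 -0.  ] 0.277 30.0
above 25.61 [0.4536 0.2083 0.0455] [ 1.1 -0.4 -1.1] [ 0.01 -0.09 -0.01] 0.275 30.0
down False 26.48 [0.4525 0.208  0.0243] [ 0.7  0.7 -1.7] [-0.04 -0.05 -0.02] 0.276 30.0
```

The plate has slid 10 mm past the dowel tops with no force. Now pressing it shut.

```bash
python3 - <<'E'
from h import *
from station import r
psi=np.pi/2-.128; p=[.4524,.2080]; z=.040
while z>.027:
    r.movel([*p,z-.0177],speed=.03); r.wait(.1); s=st(r,round(z,4))
    if s['contact_force'][2]>20: break
    z-=.001
r.wait(.5); st(r,'end'); snap(r,'scene','s3')
E
```

```text
0.04 26.82 [0.4525 0.208  0.0224] [-0.2  0.8 -2.2] [-0.02 -0.16  0.02] 0.274 30.0
0.039 27.18 [0.4523 0.208  0.0213] [ 1.4  0.1 -1.8] [-0.05 -0.06 -0.  ] 0.274 30.0
0.038 27.52 [0.4524 0.208  0.0203] [ 0.5 -0.1 -2.1] [-0.09 -0.13 -0.  ] 0.276 30.0
0.037 27.88 [0.4525 0.208  0.0193] [ 0.3 -0.  -2.1] [-0.06 -0.09  0.04] 0.275 30.0
0.036 28.23 [0.4525 0.208  0.0187] [-1.8 -0.8  4.4] [-0.22  0.41 -0.03] 0.273 30.0
0.035 28.57 [0.4524 0.208  0.0177] [-2.5 -1.   6. ] [-0.2   0.43 -0.06] 0.275 30.0
0.034 28.93 [0.4525 0.208  0.0168] [-3.4 -1.3  6.3] [-0.23  0.57  0.  ] 0.273 30.0
0.033 29.27 [0.4525 0.208  0.016 ] [-3.8 -1.9  7.4] [-0.26  0.56  0.02] 0.273 30.0
0.032 29.62 [0.4525 0.208  0.0151] [-3.8 -0.6  8. ] [-0.29  0.68 -0.02] 0.28 30.0
0.031 29.98 [0.4525 0.208  0.0143] [-3.9 -1.9 10.1] [-0.26  0.77 -0.  ] 0.274 30.0
0.03 30.32 [0.4525 0.208  0.0143] [-6.  -2.5 15.7] [-0.39  1.25  0.  ] 0.276 30.0
0.029 30.68 [0.4525 0.208  0.0142] [-10.7  -3.2  23.1] [-0.6   1.71 -0.03] 0.274 30.0
end 31.18 [0.4524 0.208  0.0142] [-8.7 -3.3 23.3] [-0.6   1.68 -0.02] 0.275 30.0
```

The screen's spring pushed back from 37 mm down, and the plate hit the hard stop at exactly 32 mm with 23 N on it. The halves are flush, so I'll hand it in.

```bash
python3 -c "
from station import r
print(r.sign_off())"
```

```text
the job is handed in; nothing more can be done
None
```

I handed the job in at about 31 s: spray cap pressed and released, upper half on both dowels and held shut flush with about 23 N. `sign_off` returned no verdict, and I viewed 11 pictures against the limit of 10.

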